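Pulse the garden grinder

TASK

Get the cordless garden grinder running in pulse: first push its hanging battery hatch up until it is fully shut. Then fit the green bayonet lid into the collar on top and twist it clockwise against its spring to the yellow half-way run mark, never as far as the click of the red lock position, and finish still gripping the lid and holding it steady at the yellow mark with the hatch shut. Leave the clamp, saucer, scraper and pine offcut where they are.

Things in the scene. Friction and masses are not known exactly. Their poses are not given: they have to be found in the camera images.
- grinder: Sand-coloured grinder fixed to the bench: box 130 x 130 mm, 92 mm high, black bayonet collar on top. Origin: centre of its underside; z up along the collar's axis. The hatch is on its -x face, 65 mm from the axis. Marks on the deck round the collar: white at +y and -y (entry gaps), yellow (run) 45 degrees clockwise seen from above, red (lock) 90 degrees clockwise.
- collar (a point): Centre of the collar's mouth, on its top face, 106 mm above the bench; axes as the grinder. Collar 108 mm across outside; lip opening 76 mm across, with two entry gaps at +y and -y, each 17 mm wide, reaching 46 mm from the axis. Pale lip 4 mm thick, below it a channel 8 mm high that lets the lugs turn only clockwise from the gaps.
- hatch_edge (a point): Middle of the upper (free) edge of the grey battery hatch, outer side. Hatch 84 mm wide, 70 tall, 4 thick; at this edge a lip 40 mm wide stands 6 mm proud. Hinged at its bottom edge, 12 mm above the bench, 65 mm from the grinder's axis; it falls outward to the grinder's -x. Shut, this point is 82 mm above the bench and the outer side is flush with the -x face.
- hatch (a joint): Opening angle of the battery hatch in rad: 0 fully shut (upright), larger is hanging further out and down. Stiff hinge: it stays where it is left; about 1 N at its edge moves it.
- lid_grip (a point): On the axis of the green bayonet lid, in its upright grip bar, 40 mm above the lid's underside. The bar is 18 mm thick along x, 64 mm long along y, from 18 to 50 mm above the underside. z up. Lid lies on the bench, bar up, about 0.09 kg. A half turn gives the same lid. Seated in the collar, this point is 135 mm above the bench; lugs enter the gaps when its y is along the grinder's y.
- lid: The same lid; origin at the centre of its underside, axes as lid_grip. Disc 104 mm across, from 11 to 18 mm up, rests on the collar's top when seated. Under it a round spigot 70 mm across, 11 mm deep, and two lugs at +y and -y, 10 mm wide, 5 mm high, round-nosed, reaching 43 mm from the axis. White lines on the disc show where the lugs are.
- interlock (a joint): Angle in rad of the sprung switch ring in the collar that the lugs push round: 0 until the lid is twisted, grows clockwise. It lags the lid's twist by about 0.07, so reads about 0.71 with the lid on yellow. The spring pushes back with about 0.15 N m there and turns the lid back if let go. Lock balls resist from about 1.1 and click at about 1.25.
- clamp: Orange ratchet bar clamp lying flat, 302 x 144 mm, 26 mm high. Bystander.
- saucer: White ceramic saucer, 136 mm across, 20 mm high. Bystander.
- scraper: Black plastic scraper lying flat, 205 mm long, 52 mm wide, 15 mm high. Bystander.
- offcut: Pine offcut 95 x 70 x 32 mm. Bystander.
Things that resemble listed ones, but are neither listed nor needed, are in the scene too. Leave any blue or purple look-alike of the lid alone.

How it is judged:
By the outcome, as a careful person would: the job done as asked, in the order asked, and still so for the second after the job is handed in, while the arm keeps its last pose, push and grip.
It also fails if it takes over 53 s, if anything falls off the work surface, if the arm or the gripper's body presses on something with over 40 N, if the wrist force passes 120 N, or if a joint passes its speed limit or range.

ROBOT

A 7-joint arm with a two-finger parallel gripper is mounted at the origin on the work surface. World frame = base frame: x ahead of the robot, y to its left, z up, the work surface at z = 0. Lengths are in m, angles in rad, forces in N, time in s.
With the tool pointing down it reaches from about 0.425 to 0.875 m from the base axis. Payload 4.7 kg.
Tool frame: the origin (TCP) lies on the centre line of the jaws, within the pads' length; the fingertips stand 8 mm ahead of it and the grasp point (between the pads) lies 11 mm behind it; z points along the fingers, y is the direction in which the jaws open and shut (so a half turn about z gives the same grasp; the last joint's range is limited). The gripper opens to 87 mm and grips with 3 to 60 N. Pads are 19 mm wide; open, the fingers measure 117 mm over their backs; the gripper's body (75 mm by 190 mm) begins 51 mm behind the grasp point.
Start: joints at [1.296, 0.321, -0.07, 1.45, 0.023, 1.371, -0.057], TCP at [0.185, -0.623, 0.231] pointing down, gripper open.
Joint ranges: [-2.86, 2.86], [-0.3, 2.09], [-1.38, 1.24], [0.06, 2.45], [-1.56, 4.7], [0.09, 2.05], [-2.69, 2.69]. Speed limits (rad/s): [2.57, 2.57, 3.14, 3.14, 3.14, 3.14, 3.14].

INTERFACE

Orientations are given as a rotation vector (axis times angle).
In Python, from bench import ctrl, cams, workorder gives the robot as it stands. The module is installed in compiled form; this text tells all that it offers.
- The arm moves only by the tool carry_out, never from a script. Its argument "rows" is a list of rows, each an object with "offset": the shift along the tool's x, y, z in m, a list of three; "rot": the turn, a rotation vector about the tool's x, y, z in degrees, a list of three; "gripper": the opening, from 0 (shut) to 1 (fully open). In form: [{"offset": [dx, dy, dz], "rot": [rx, ry, rz], "gripper": gripper}, ...]. A call has 1 to 10 rows; each row shifts and turns the commanded pose from where the row before left it, along the tool's axes as they then stand; what a row does not reach is not made up. A row lasts 1/8 s, in which the tool goes at most 62.5 mm and 10.7 degrees, less where a joint would pass 70% of its speed; a pose out of reach is approached as far as the arm can. A call is refused whole if a number of a shift passes 0.0625 or a number of a turn 10.7, either way. A call with a gripper value outside its range is refused whole. The fingers move at their own pace and stop on an object; "grip_force" is the grip in N (left out, the last holds). Time passes only in rows, so rows that do not move let the fingers close. It gives the time, the measured TCP pose, the force and the opening at its end, in the units of the state.
- ctrl.get_state(): the state, without advancing time (a new reading comes with each control period).
- cams.get_image(name): name is "scene" or "top" or "wrist"; returns a dict with "img" (400x640x3 uint8, red, green, blue), "vfov" (degrees; the focal length in pixels is half the picture's height over the tangent of half this angle, whatever the lens; pixels are square), "cx", "cy" (the principal point, pixels), "R" (3x3) and "t" (3): a world point X has camera coordinates R X + t. Camera axes: x right, y down, z forward; pixel columns grow to the right and rows downward; lengths in m; the calibration is good to about 2 mm. The wrist camera is an equidistant fisheye: a pixel r from the principal point sees the ray r / f radians off the axis. A picture is of the moment at which its call begins. There is no depth.
- workorder.close_job(): hands the job in, once; it reports no verdict.
The state is a dict: "time": time; "joint_positions": joint angles; "qd": joint speeds; "joint_torque": joint torques, N m; "position": TCP position; "tool_rot": TCP orientation; "ft_force": force on the tool from outside, world axes, zero at the start; "torque": the same for the moment, N m; "grip_width": opening from 0.0 (shut) to 1.0 (fully open).
Only numpy, scipy, OpenCV 4.12 (cv2) and the standard library are available. Lean on these libraries where they do the work, as an engineer would, in place of code of your own. Each camera call takes 0.05 s, during which the arm holds its last target.

## Working session

There is one attempt and no reset: what is moved stays moved. The work goes in short steps, Python scripts to look and compute and a tool call to move; the robot and the scene stay as the last step left them, time stands still between calls to the robot, and variables do not carry over. Pictures are saved under pics/ and viewed, and the job is handed in when it is done.

Besides the shell and the picture viewer there is one more tool, called after "Emit:" as a command line: name --argument value ..., lists and objects as JSON in quotes. carry_out: Moves the arm, as the interface text tells. Its arguments: {"type":"object","properties":{"rows":{"type":"array"},"grip_force":{"type":"number"}},"required":["rows"]}

```bash
mkdir -p pics; cat > h.py <<'E'
import numpy as np, cv2
from bench import ctrl,cams,workorder
from scipy.spatial.transform import Rotation as Rn
def snap(n,fn):
    d=cams.get_image(n); cv2.imwrite('pics/'+fn,d['img'][:,:,::-1]); 
    np.savez('pics/'+fn+'.npz',**d); return d
def load(fn): return np.load('pics/'+fn+'.npz')
def ray(d,u,v,fish=False):
    f=200/np.tan(np.radians(float(d['vfov']))/2)
    x=(u-d['cx']);y=(v-d['cy'])
    if fish:
        r=np.hypot(x,y);a=r/f; c=np.array([x/r*np.sin(a),y/r*np.sin(a),np.cos(a)]) if r>0 else np.array([0,0,1.])
    else: c=np.array([x/f,y/f,1.])
    R=d['R']; return -R.T@d['t'], R.T@c
def onz(d,u,v,z,fish=False):
    o,r=ray(d,u,v,fish); return o+r*(z-o[2])/r[2]
def proj(d,X,fish=False):
    f=200/np.tan(np.radians(float(d['vfov']))/2)
    c=d['R']@np.array(X)+d['t']
    if fish:
        s=np.hypot(c[0],c[1]);a=np.arctan2(s,c[2]); return d['cx']+f*a*c[0]/s,d['cy']+f*a*c[1]/s
    return d['cx']+f*c[0]/c[2],d['cy']+f*c[1]/c[2]
E
python3 - <<'E'
from h import *
for n in ['scene','top','wrist']:
    d=snap(n,n+'0.png'); print(n,d['vfov'],d['cx'],d['cy'],-d['R'].T@d['t'],d['R'].round(3).tolist())
s=ctrl.get_state(); print(s)
E
```

```text
scene 49.00588831419392 315.5059379763848 195.7053072729869 [ 1.34960703 -0.1727814   0.90551345] [[0.342, 0.94, -0.013], [0.675, -0.255, -0.692], [-0.653, 0.228, -0.722]]
top 46.35561481808187 320.37470776680607 196.22258006222845 [0.38709769 0.06027016 1.15586601] [[-0.002, -1.0, 0.006], [-0.981, 0.001, -0.196], [0.196, -0.007, -0.981]]
wrist 65.70646984690485 318.1868291353599 193.90846467782202 [ 0.25022025 -0.60158939  0.38283538] [[0.286, -0.958, -0.001], [-0.928, -0.277, 0.25], [-0.24, -0.07, -0.968]]
{'time': 0.15, 'joint_positions': array([ 1.29610723,  0.32163531, -0.07007498,  1.45138866,  0.02261846,
        1.37076842, -0.05690873]), 'qd': array([-0.0010588 , -0.00158511,  0.00037693, -0.00130184,  0.00058305,
       -0.000956  ,  0.00195862]), 'joint_torque': array([-5.37557378e-05, -4.91796470e+01, -4.04669093e-01, -3.12876034e+01,
       -6.40037586e-02,  4.04927647e-02,  1.42915992e-04]), 'position': array([ 0.18494759, -0.62272344,  0.22972704]), 'tool_rot': array([-3.10753097e+00, -4.51870993e-01,  4.82747653e-04]), 'ft_force': array([-0.40852563,  0.49919682, -0.85754451]), 'torque': array([ 0.00366169, -0.02020932, -0.03784631]), 'grip_width': 0.9963549699392549}
```

View pics/scene0.png

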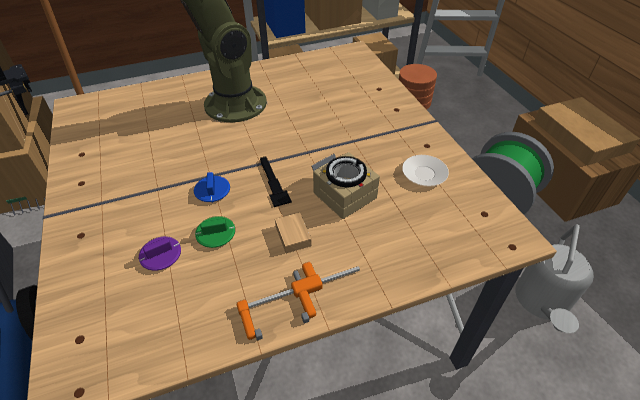

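View pics/top0.png

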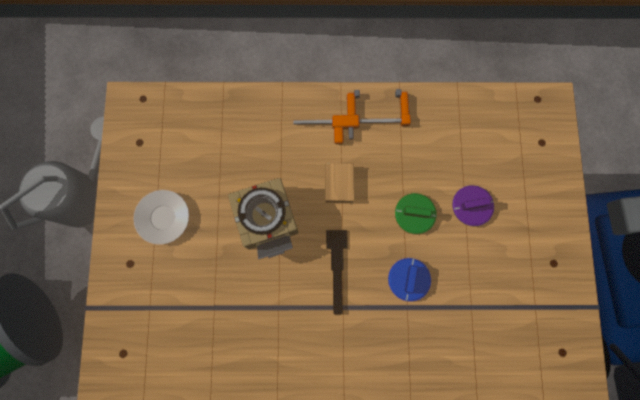

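View pics/wrist0.png

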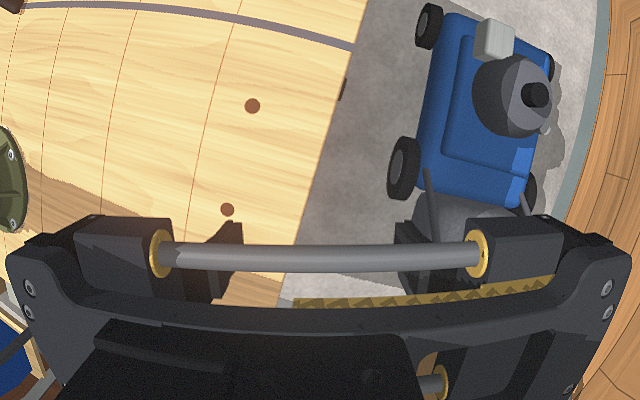

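The scene shows the green lid at about (215,232), the grinder at (346,180), and the blue and purple look-alikes. The top view has the grinder at (263,213) with its hatch hanging at (275,247), and the green lid at (416,213). Next I'll enlarge these areas.

```bash
python3 - <<'E'
import cv2,numpy as np
t=cv2.imread('pics/top0.png'); s=cv2.imread('pics/scene0.png')
a=cv2.resize(t[165:275,210:310],None,fx=5,fy=5,interpolation=cv2.INTER_CUBIC)
b=cv2.resize(s[130:230,290:400],None,fx=5,fy=5,interpolation=cv2.INTER_CUBIC)
cv2.imwrite('pics/zt.png',a);cv2.imwrite('pics/zs.png',b)
c=cv2.resize(t[185:245,385:450],None,fx=7,fy=7,interpolation=cv2.INTER_CUBIC);cv2.imwrite('pics/zl.png',c)
E
```

```text
(no output)
```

View pics/zt.png

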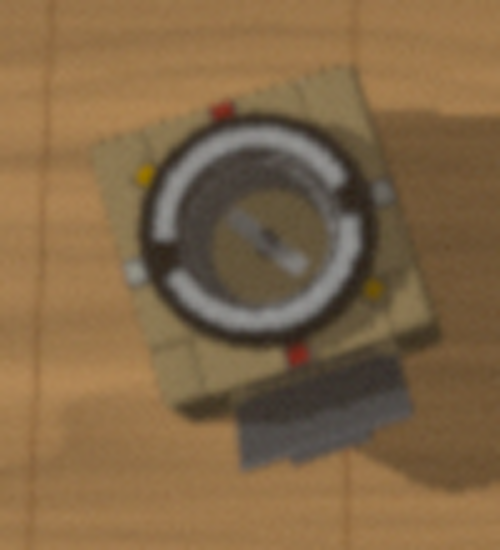

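View pics/zs.png

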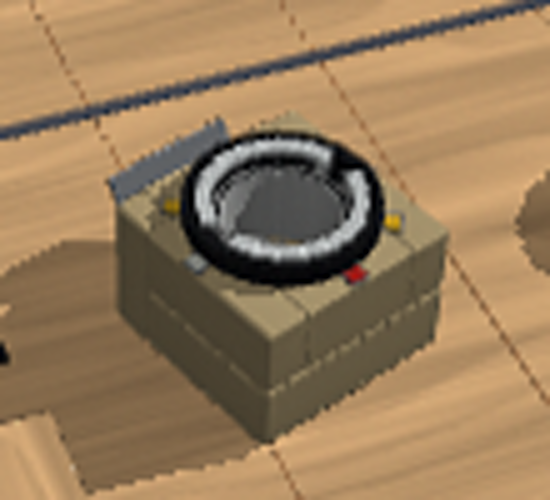

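View pics/zl.png

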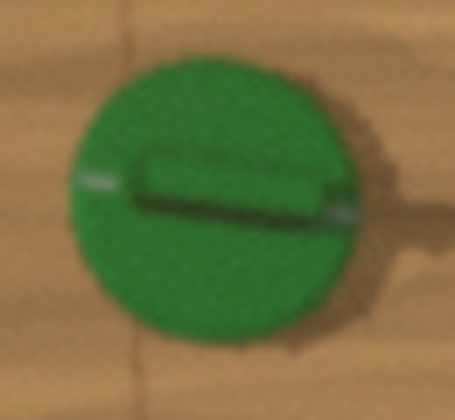

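```bash
python3 - <<'E'
from h import *
t=load('top0.png');s=load('scene0.png')
P=lambda u,v,z:onz(t,210+u/5-.4,165+v/5-.4,z)
w1,w2=P(382,192,.092),P(134,272,.092);y1,y2=P(146,175,.092),P(373,289,.092);r1,r2=P(221,110,.092),P(297,354,.092)
for a,b in((w1,w2),(y1,y2),(r1,r2)): d=b-a;print(((a+b)/2).round(4),np.degrees(np.arctan2(d[1],d[0])),np.hypot(*d[:2]))
# collar ring outer: extents in zoom 141..376,115..346
print('collar',P(258.5,230.5,.106))
# hatch edge visible outer corners
def seg(d,lo,hi,roi):
    h=cv2.cvtColor(d['img'],cv2.COLOR_RGB2HSV);m=cv2.inRange(h,lo,hi)
    k=np.zeros_like(m);k[roi[1]:roi[3],roi[0]:roi[2]]=1;return m*k
for nm,d,roi in(('top',t,(385,185,450,245)),('scene',s,(185,205,245,255))):
    m=seg(d,(45,100,30),(85,255,255),roi)
    c=max(cv2.findContours(m,0,1)[0],key=cv2.contourArea);e=cv2.fitEllipse(c);print(nm,e, onz(d,*e[0],.018))
L=lambda u,v,z:onz(t,385+u/7-.43,185+v/7-.43,z)
a,b=L(100,181,.018),L(342,213,.018);d=b-a;print('lid lines',(a+b)/2,np.degrees(np.arctan2(d[1],d[0])),np.hypot(*d[:2]))
q=[L(*p,.05) for p in((145,150),(330,178),(325,222),(140,203))]
print(np.round(q,4),np.mean(q,0))
# hatch edge by two views: top view corners zoom (240,470),(412,415); scene: (110,190)/(222,120) upper edge
f=200/np.tan(np.radians(float(s['vfov']))/2)
def tri(p,q):
    o1,d1=ray(t,*p);o2,d2=ray(s,*q);A=np.c_[d1,-d2];x=np.linalg.lstsq(A,o2-o1,rcond=None)[0];u,v=o1+d1*x[0],o2+d2*x[1];return (u+v)/2,np.linalg.norm(u-v)
S=lambda u,v:(290+u/5-.4,130+v/5-.4);T=lambda u,v:(210+u/5-.4,165+v/5-.4)
print(tri(T(240,470),S(222,120)),tri(T(412,415),S(110,190)))
E
```

```text
[0.5647 0.1894 0.092 ] 108.19622875418236 0.11940224133986999
[0.5648 0.1892 0.092 ] -116.76415313188933 0.1185148830027633
[0.5653 0.1894 0.092 ] -161.74813864294478 0.12011515548763468
collar [0.56302647 0.1877371  0.106     ]
top ((415.3072204589844, 213.26296997070312), (38.152671813964844, 39.682167053222656), 161.96473693847656) [ 0.5710251  -0.18169256  0.018     ]
scene ((215.16786193847656, 231.68292236328125), (29.29559898376465, 38.877994537353516), 72.04640197753906) [ 0.57622814 -0.18148504  0.018     ]
lid lines [ 0.5724028  -0.18378184  0.018     ] -97.70983646227255 0.08579151013552967
[[ 0.5836 -0.1515  0.05  ]
 [ 0.5738 -0.2147  0.05  ]
 [ 0.5585 -0.2122  0.05  ]
 [ 0.5651 -0.1491  0.05  ]] [ 0.57023746 -0.18187138  0.05      ]
(array([0.45691881, 0.19783684, 0.07310771]), np.float64(0.00030026163571531103)) (array([0.48272675, 0.11952893, 0.06592482]), np.float64(0.0006208061542889315))
```

```bash
cat >> h.py <<'E'
def pose():
    s=ctrl.get_state();R=Rn.from_rotvec(s['tool_rot']).as_matrix()
    return s,np.array(s['position']),R
def yawx(R): return np.degrees(np.arctan2(R[1,0],R[0,0]))
def plan(p,yaw,wps):
    """p,yaw(deg, tool x) ; wps list of (pos,yaw) -> rows in tool axes, tool vertical"""
    for q,y in wps:
        a=np.radians(yaw);ex=np.array([np.cos(a),np.sin(a),0]);ey=np.array([np.sin(a),-np.cos(a),0])
        d=np.array(q)-p;o=np.round([d@ex,d@ey,-d[2]],4);r=round(yaw-y,2)
        print({"offset":o.tolist(),"rot":[0,0,r]})
        p=p+o[0]*ex+o[1]*ey-np.array([0,0,o[2]]);yaw-=r
E
python3 - <<'E'
from h import *
s,p,R=pose();print(p,R.round(4).tolist())
w=[]
N=18
r0,a0=np.hypot(*p[:2]),np.arctan2(p[1],p[0]);r1,a1=.455,np.arctan2(.1456,.432)
y0=yawx(R)
for i in range(1,N+1):
    f=i/N;r=r0+(r1-r0)*f;a=a0+(a1-a0)*f;w.append(((r*np.cos(a),r*np.sin(a),.23),y0+(108.2-y0)*f))
plan(p,y0,w); print(w[-1])
E
```

```text
[ 0.18494759 -0.62272344  0.22972704] [[0.9586, 0.2848, -0.0005], [0.2848, -0.9586, 0.0013], [-0.0001, -0.0014, -1.0]]
{'offset': [0.057, -0.0134, -0.0003], 'rot': [0, 0, np.float64(-5.09)]}
{'offset': [0.0559, -0.0133, 0.0], 'rot': [0, 0, np.float64(-5.09)]}
{'offset': [0.0551, -0.0133, 0.0], 'rot': [0, 0, np.float64(-5.1)]}
{'offset': [0.054, -0.0133, 0.0], 'rot': [0, 0, np.float64(-5.09)]}
{'offset': [0.0531, -0.0132, 0.0], 'rot': [0, 0, np.float64(-5.09)]}
{'offset': [0.0521, -0.0133, 0.0], 'rot': [0, 0, np.float64(-5.09)]}
{'offset': [0.0512, -0.0132, 0.0], 'rot': [0, 0, np.float64(-5.09)]}
{'offset': [0.0501, -0.0132, 0.0], 'rot': [0, 0, np.float64(-5.09)]}
{'offset': [0.0493, -0.0132, 0.0], 'rot': [0, 0, np.float64(-5.1)]}
{'offset': [0.0482, -0.0131, 0.0], 'rot': [0, 0, np.float64(-5.09)]}
{'offset': [0.0473, -0.0131, 0.0], 'rot': [0, 0, np.float64(-5.09)]}
{'offset': [0.0463, -0.0131, 0.0], 'rot': [0, 0, np.float64(-5.09)]}
{'offset': [0.0453, -0.0131, 0.0], 'rot': [0, 0, np.float64(-5.09)]}
{'offset': [0.0444, -0.013, 0.0], 'rot': [0, 0, np.float64(-5.1)]}
{'offset': [0.0433, -0.0131, 0.0], 'rot': [0, 0, np.float64(-5.09)]}
{'offset': [0.0425, -0.0129, 0.0], 'rot': [0, 0, np.float64(-5.09)]}
{'offset': [0.0414, -0.013, 0.0], 'rot': [0, 0, np.float64(-5.09)]}
{'offset': [0.0405, -0.0129, 0.0], 'rot': [0, 0, np.float64(-5.09)]}
((np.float64(0.43116943074720016), np.float64(0.1453200673999822), 0.23), np.float64(108.2))
```

Emit:
carry_out --rows '[{"offset":[0.057,-0.0134,0],"rot":[0,0,-5.1],"gripper":0},{"offset":[0.056,-0.0133,0],"rot":[0,0,-5.1],"gripper":0},{"offset":[0.055,-0.0133,0],"rot":[0,0,-5.1],"gripper":0},{"offset":[0.054,-0.0133,0],"rot":[0,0,-5.1],"gripper":0},{"offset":[0.053,-0.0132,0],"rot":[0,0,-5.1],"gripper":0},{"offset":[0.052,-0.0133,0],"rot":[0,0,-5.1],"gripper":0},{"offset":[0.051,-0.0132,0],"rot":[0,0,-5.1],"gripper":0},{"offset":[0.05,-0.0132,0],"rot":[0,0,-5.1],"gripper":0},{"offset":[0.049,-0.0132,0],"rot":[0,0,-5.1],"gripper":0}]' --grip_force 20

```text
time: 1.27
position: [0.4902, -0.2532, 0.2303]
tool_rot: [-2.684, -1.633, 0.0]
ft_force: [0.5, -0.5, 0.5]
grip_width: 0.064
```

Emit:
carry_out --rows '[{"offset":[0.048,-0.0131,0],"rot":[0,0,-5.1],"gripper":0},{"offset":[0.047,-0.0131,0],"rot":[0,0,-5.1],"gripper":0},{"offset":[0.046,-0.0131,0],"rot":[0,0,-5.1],"gripper":0},{"offset":[0.045,-0.0131,0],"rot":[0,0,-5.1],"gripper":0},{"offset":[0.044,-0.013,0],"rot":[0,0,-5.1],"gripper":0},{"offset":[0.043,-0.013,0],"rot":[0,0,-5.1],"gripper":0},{"offset":[0.042,-0.013,0],"rot":[0,0,-5.1],"gripper":0},{"offset":[0.041,-0.013,0],"rot":[0,0,-5.1],"gripper":0},{"offset":[0.04,-0.013,0],"rot":[0,0,-5.1],"gripper":0},{"offset":[0,0,0],"rot":[0,0,0],"gripper":0}]'

```text
time: 2.52
position: [0.4274, 0.1449, 0.2308]
tool_rot: [1.828, 2.554, -0.001]
ft_force: [-1.0, -0.0, -0.8]
grip_width: 0.008
```

```bash
python3 - <<'E'
from h import *
for n in ['wrist','scene']: snap(n,n+'1.png')
s,p,R=pose();print(s['time'],p,yawx(R),R[:,2],s['grip_width'],s['ft_force'],s['joint_positions'].round(2))
plan(p,yawx(R),[((.565-.14*.95,.1893-.14*.3123,.063),108.2)])
E
```

```text
2.625 [0.4291646  0.14129385 0.23062571] 108.42165828608664 [ 6.64021903e-04 -1.31683098e-03 -9.99998913e-01] 0.00695330473935626 [-0.36880012 -0.15169278 -0.2667447 ] [ 0.5  -0.11 -0.81  1.89 -0.08  1.33  0.03]
{'offset': [0.0032, 0.004, 0.1676], 'rot': [0, 0, np.float64(0.22)]}
```

View pics/wrist1.png

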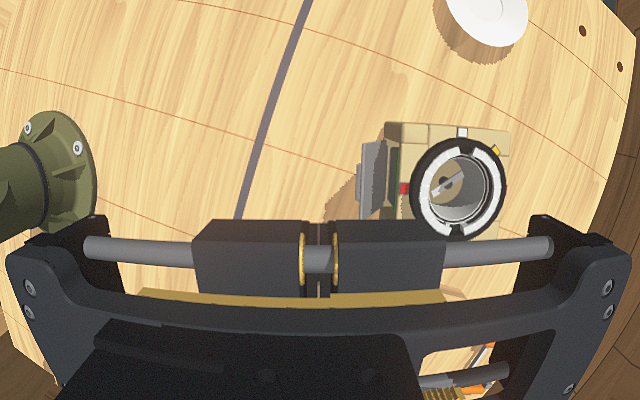

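The wrist view shows the hatch hanging out at (372,175), left of the collar at (458,190), and the closed fingers at (318,260). Nothing is in the way of going down.

Emit:
carry_out --rows '[{"offset":[0.003,0.004,0.045],"rot":[0,0,0.2],"gripper":0},{"offset":[0,0,0.045],"rot":[0,0,0],"gripper":0},{"offset":[0,0,0.045],"rot":[0,0,0],"gripper":0},{"offset":[0,0,0.032],"rot":[0,0,0],"gripper":0},{"offset":[0,0,0],"rot":[0,0,0],"gripper":0}]'

```text
time: 3.25
position: [0.4304, 0.1438, 0.0613]
tool_rot: [-1.842, -2.539, 0.006]
ft_force: [0.5, 0.7, 0.4]
grip_width: 0.006
```

```bash
python3 - <<'E'
from h import *
for n in ['wrist']: snap(n,n+'2.png')
s,p,R=pose();print(s['time'],p,yawx(R),s['grip_width'],s['ft_force'],s['joint_positions'].round(2))
g=np.array([.565,.1893]);ex=np.array([.95,.3123]);print((p[:2]-g)@ex,(p[:2]-g)@[-ex[1],ex[0]])
E
```

```text
3.3 [0.43199854 0.1445252  0.06306599] 108.07275567996717 0.00761387954702244 [-0.08367671 -0.88375001 -0.02805003] [ 0.44  0.14 -0.86  2.08  0.13  0.98 -0.16]
-0.14033455786916446 -0.0009996991603948104
```

View pics/wrist2.png

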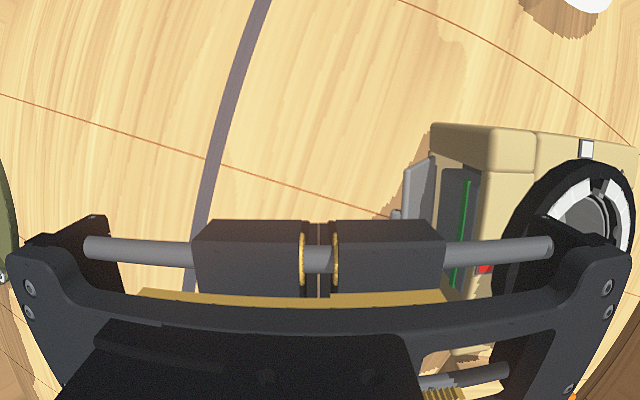

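The hatch lip is visible at (397,215), just ahead of the right finger. Now I'll push along tool y.

Emit:
carry_out --rows '[{"offset":[0,0.01,0],"rot":[0,0,0],"gripper":0},{"offset":[0,0.008,0],"rot":[0,0,0],"gripper":0},{"offset":[0,0.008,0],"rot":[0,0,0],"gripper":0},{"offset":[0,0.008,0],"rot":[0,0,0],"gripper":0},{"offset":[0,0.006,0],"rot":[0,0,0],"gripper":0},{"offset":[0,0,0],"rot":[0,0,0],"gripper":0}]'

```text
time: 4.05
position: [0.4709, 0.1581, 0.0635]
tool_rot: [1.843, 2.544, 0.001]
ft_force: [-0.5, 0.7, -0.2]
grip_width: 0.008
```

```bash
python3 - <<'E'
from h import *
for n in ['wrist','scene']: snap(n,n+'3.png')
s,p,R=pose();print(s['time'],p,yawx(R),s['grip_width'],s['ft_force'],s['joint_positions'].round(2))
g=np.array([.565,.1893]);ex=np.array([.95,.3123]);print((p[:2]-g)@ex,(p[:2]-g)@[-ex[1],ex[0]])
a=cv2.imread('pics/scene3.png')[110:230,270:400];cv2.imwrite('pics/z3.png',cv2.resize(a,None,fx=4,fy=4))
E
```

```text
4.15 [0.47041104 0.15788614 0.06341691] 108.15919785670943 0.0017652211435472737 [-0.64845542 -0.34931726 -1.10850687] [ 0.39  0.24 -0.84  1.99  0.21  1.   -0.23]
-0.09967006192493967 -0.00030303293353066624
```

View pics/wrist3.png

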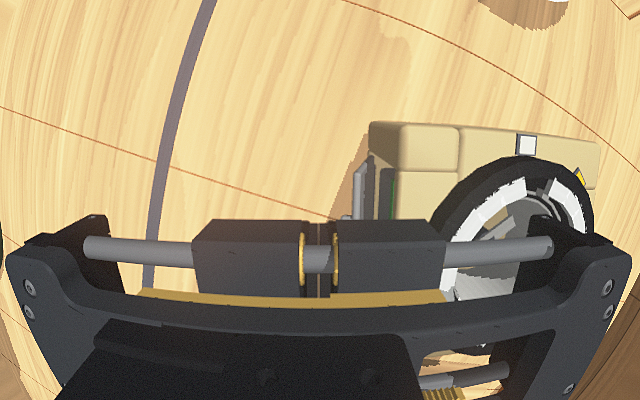

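View pics/z3.png

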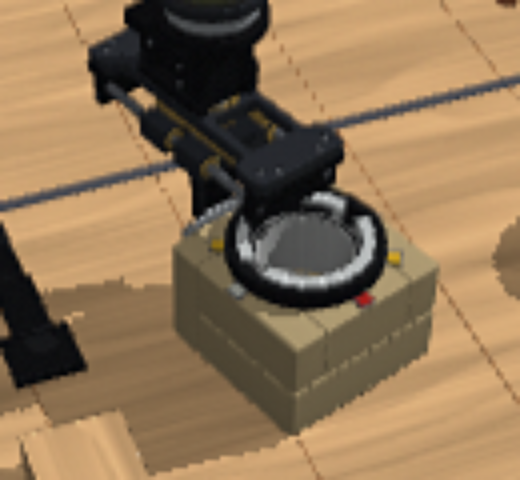

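The hatch has swung most of the way, with its edge at (357,190) in the wrist view. I'll keep going in small steps.

Emit:
carry_out --rows '[{"offset":[0,0.004,0],"rot":[0,0,0],"gripper":0},{"offset":[0,0.003,0],"rot":[0,0,0],"gripper":0},{"offset":[0,0.003,0],"rot":[0,0,0],"gripper":0},{"offset":[0,0.002,0],"rot":[0,0,0],"gripper":0}]'

```text
time: 4.65
position: [0.482, 0.1615, 0.0635]
tool_rot: [1.843, 2.544, 0.0]
ft_force: [-0.7, -0.9, 1.1]
grip_width: 0.003
```

Emit:
carry_out --rows '[{"offset":[0,0.001,0],"rot":[0,0,0],"gripper":0},{"offset":[0,0.001,0],"rot":[0,0,0],"gripper":0}]'

```text
time: 4.9
position: [0.4837, 0.1621, 0.0635]
tool_rot: [-1.843, -2.544, 0.0]
ft_force: [-0.4, -0.6, 0.9]
grip_width: 0.006
```

Emit:
carry_out --rows '[{"offset":[0,0.001,0],"rot":[0,0,0],"gripper":0},{"offset":[0,0.001,0],"rot":[0,0,0],"gripper":0}]'

```text
time: 5.15
position: [0.4856, 0.1628, 0.0635]
tool_rot: [1.843, 2.544, -0.0]
ft_force: [-0.1, -0.2, 0.4]
grip_width: 0.007
```

```bash
python3 - <<'E'
from h import *
for n in ['wrist']: snap(n,n+'4.png')
s,p,R=pose();print(s['time'],p,yawx(R),s['grip_width'],s['ft_force'],s['joint_positions'].round(2))
g=np.array([.565,.1893]);ex=np.array([.95,.3123]);print((p[:2]-g)@ex,(p[:2]-g)@[-ex[1],ex[0]])
E
```

```text
5.2 [0.48572209 0.16276325 0.06353198] 108.14552923541504 0.004997158402483745 [-1.0418696  -0.87847171  1.30965197] [ 0.37  0.28 -0.83  1.95  0.24  1.01 -0.25]
-0.08360144107249061 -0.00045142507326784175
```

View pics/wrist4.png

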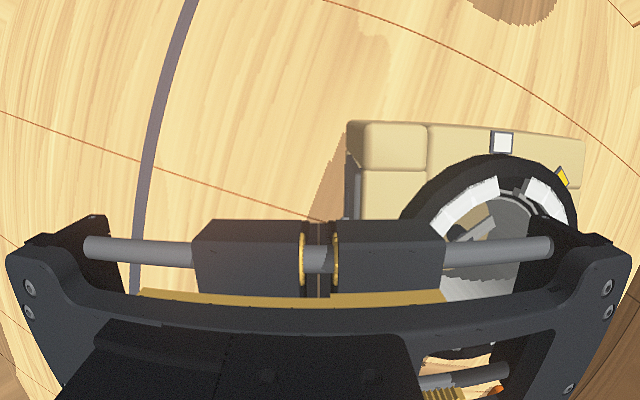

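The hatch is nearly flush at (350,185), but there is no stop force yet, so I'll continue.

Emit:
carry_out --rows '[{"offset":[0,0.001,0],"rot":[0,0,0],"gripper":0},{"offset":[0,0.001,0],"rot":[0,0,0],"gripper":0},{"offset":[0,0,0],"rot":[0,0,0],"gripper":0}]'

```text
time: 5.58
position: [0.4876, 0.1634, 0.0635]
tool_rot: [1.843, 2.544, 0.0]
ft_force: [-0.6, -0.6, -0.2]
grip_width: 0.006
```

Emit:
carry_out --rows '[{"offset":[0,0.001,0],"rot":[0,0,0],"gripper":0},{"offset":[0,0.001,0],"rot":[0,0,0],"gripper":0}]'

```text
time: 5.82
position: [0.4881, 0.1635, 0.0633]
tool_rot: [-1.842, -2.543, 0.005]
ft_force: [-6.9, -2.7, 6.5]
grip_width: 0.005
```

Emit:
carry_out --rows '[{"offset":[0,0.001,0],"rot":[0,0,0],"gripper":0},{"offset":[0,0.001,0],"rot":[0,0,0],"gripper":0}]'

```text
time: 6.08
position: [0.4883, 0.1636, 0.0633]
tool_rot: [-1.841, -2.541, 0.01]
ft_force: [-11.4, -3.7, 10.9]
grip_width: 0.006
```

A hard stop is reached: the force climbed from 1 to 11 N within 0.5 mm. Backing off to verify.

Emit:
carry_out --rows '[{"offset":[0,-0.006,0],"rot":[0,0,0],"gripper":0},{"offset":[0,-0.02,0],"rot":[0,0,0],"gripper":0},{"offset":[0,-0.02,-0.02],"rot":[0,0,0],"gripper":0},{"offset":[0,0,-0.05],"rot":[0,0,0],"gripper":0},{"offset":[0,0,-0.055],"rot":[0,0,0],"gripper":0},{"offset":[0,0,-0.04],"rot":[0,0,0],"gripper":0},{"offset":[0,0,0],"rot":[0,0,0],"gripper":0}]'

```text
time: 6.95
position: [0.4501, 0.151, 0.2318]
tool_rot: [1.84, 2.538, 0.008]
ft_force: [-0.5, -0.6, -0.4]
grip_width: 0.002
```

```bash
python3 - <<'E'
from h import *
for n in ['wrist','scene']: snap(n,n+'5.png')
s,p,R=pose();print(s['time'],p,yawx(R),s['grip_width'],s['ft_force'],s['joint_positions'].round(2))
a=cv2.imread('pics/scene5.png')[110:230,270:400];b=cv2.imread('pics/wrist5.png')[70:230,330:530];cv2.imwrite('pics/z5.png',np.hstack([cv2.resize(a,(400,400)),cv2.resize(b,(400,400))]))
E
```

```text
7.05 [0.44772078 0.15011572 0.22824878] 108.1394344611364 0.005551891763587681 [ 0.35503478  0.37954193 -0.67997765] [ 0.52 -0.04 -0.86  1.85 -0.03  1.32 -0.02]
```

View pics/z5.png

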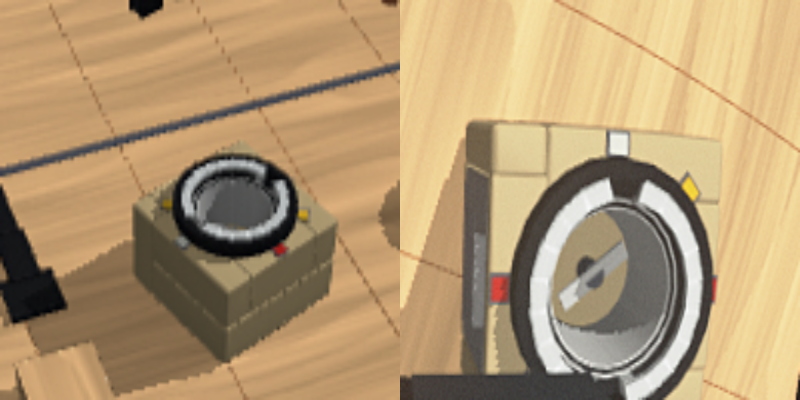

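View pics/wrist5.png

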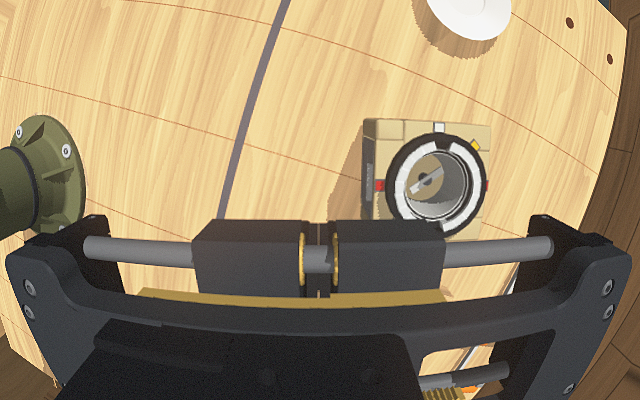

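The hatch is flush and shut: it shows as a dark strip within the -x face at (369,180) in the wrist view. Next I'll refine the grinder's position from this view and plan the move to the lid.

```bash
python3 - <<'E'
from h import *
d=load('wrist5.png')
W=onz(d,439,127,.092,1);Y=onz(d,475,145,.092,1);r1=onz(d,379.5,185.2,.092,1);r2=onz(d,486.5,185,.092,1)
print(W,Y,r1,r2)
for r,a in((.0597,108.2),): 
  pass
c=(r1+r2)/2;print('c from reds',c,np.degrees(np.arctan2(*(r2-r1)[1::-1])),np.hypot(*(r2-r1)[:2]))
print('white az',np.degrees(np.arctan2(*(W-c)[1::-1])),np.hypot(*(W-c)[:2]))
# cross hatch check: project expected marks
p=np.array([.44772,.15011,.228]);w=[]
r0,a0=np.hypot(*p[:2]),np.arctan2(p[1],p[0]);L=np.array([.5718,-.1822]);r1,a1=np.hypot(*L),np.arctan2(L[1],L[0])
for i in range(1,10):
    f=i/9;r=r0+(r1-r0)*f;a=a0+(a1-a0)*f;w.append(((r*np.cos(a),r*np.sin(a),.2),108.14+(82.3-108.14)*f))
plan(p,108.14,w)
E
```

```text
[0.54622206 0.24777067 0.092     ] [0.59216991 0.24584665 0.092     ] [0.50839767 0.17264268 0.092     ] [0.62401718 0.21151136 0.092     ]
c from reds [0.56620742 0.19207702 0.092     ] 18.581490482289812 0.12197805278900377
white az 109.74025177541299 0.0591709204696247
{'offset': [-0.034, 0.0132, 0.028], 'rot': [0, 0, 2.87]}
{'offset': [-0.0353, 0.0126, -0.0], 'rot': [0, 0, 2.87]}
{'offset': [-0.0366, 0.0117, -0.0], 'rot': [0, 0, 2.87]}
{'offset': [-0.0377, 0.0109, -0.0], 'rot': [0, 0, 2.87]}
{'offset': [-0.039, 0.01, -0.0], 'rot': [0, 0, 2.88]}
{'offset': [-0.0401, 0.0092, -0.0], 'rot': [0, 0, 2.87]}
{'offset': [-0.0413, 0.0081, -0.0], 'rot': [0, 0, 2.87]}
{'offset': [-0.0425, 0.0072, -0.0], 'rot': [0, 0, 2.87]}
{'offset': [-0.0435, 0.0061, -0.0], 'rot': [0, 0, 2.87]}
```

```bash
python3 - <<'E'
from h import *
p=np.array([.44772,.15011,.228]);w=[]
r0,a0=np.hypot(*p[:2]),np.arctan2(p[1],p[0]);L=np.array([.560,-.272]);r1,a1=np.hypot(*L),np.arctan2(L[1],L[0])
for i in range(1,10):
    f=i/9;r=r0+(r1-r0)*f;a=a0+(a1-a0)*f;w.append(((r*np.cos(a),r*np.sin(a),.2),108.14+(82.3-108.14)*f))
plan(p,108.14,w)
E
```

```text
{'offset': [-0.042, 0.0152, 0.028], 'rot': [0, 0, 2.87]}
{'offset': [-0.0439, 0.0135, -0.0], 'rot': [0, 0, 2.87]}
{'offset': [-0.0458, 0.0118, -0.0], 'rot': [0, 0, 2.87]}
{'offset': [-0.0477, 0.01, -0.0], 'rot': [0, 0, 2.87]}
{'offset': [-0.0494, 0.0079, -0.0], 'rot': [0, 0, 2.88]}
{'offset': [-0.051, 0.0059, -0.0], 'rot': [0, 0, 2.87]}
{'offset': [-0.0527, 0.0036, -0.0], 'rot': [0, 0, 2.87]}
{'offset': [-0.0541, 0.0014, -0.0], 'rot': [0, 0, 2.87]}
{'offset': [-0.0554, -0.0011, -0.0], 'rot': [0, 0, 2.87]}
```

Emit:
carry_out --rows '[{"offset":[-0.042,0.0152,0.028],"rot":[0,0,2.9],"gripper":0.5},{"offset":[-0.044,0.0135,0],"rot":[0,0,2.9],"gripper":0.5},{"offset":[-0.046,0.012,0],"rot":[0,0,2.9],"gripper":0.5},{"offset":[-0.048,0.01,0],"rot":[0,0,2.9],"gripper":0.5},{"offset":[-0.049,0.008,0],"rot":[0,0,2.9],"gripper":0.5},{"offset":[-0.051,0.006,0],"rot":[0,0,2.9],"gripper":0.5},{"offset":[-0.053,0.004,0],"rot":[0,0,2.9],"gripper":0.5},{"offset":[-0.054,0.0014,0],"rot":[0,0,2.8],"gripper":0.5},{"offset":[-0.055,-0.001,0],"rot":[0,0,2.8],"gripper":0.5},{"offset":[0,0,0],"rot":[0,0,0],"gripper":0.5}]'

```text
time: 8.3
position: [0.557, -0.2783, 0.1972]
tool_rot: [-2.374, -2.053, 0.006]
ft_force: [-0.6, -0.1, -0.1]
grip_width: 0.504
```

Emit:
carry_out --rows '[{"offset":[0,0,0],"rot":[0,0,0],"gripper":0.5}]'

```text
time: 8.43
position: [0.5595, -0.2709, 0.1985]
tool_rot: [-2.364, -2.065, 0.0]
ft_force: [0.5, 0.5, -0.4]
grip_width: 0.5
```

```bash
python3 - <<'E'
from h import *
for n in ['wrist']: snap(n,n+'6.png')
s,p,R=pose();print(s['time'],p,yawx(R),s['grip_width'],s['ft_force'],s['joint_positions'].round(2))
E
```

```text
8.475 [ 0.55998347 -0.26996222  0.19905255] 82.37075346959672 0.500649968056693 [ 0.75772937  0.38793548 -0.13529639] [ 0.84  0.33 -0.54  1.55  0.17  1.31  0.15]
```

View pics/wrist6.png

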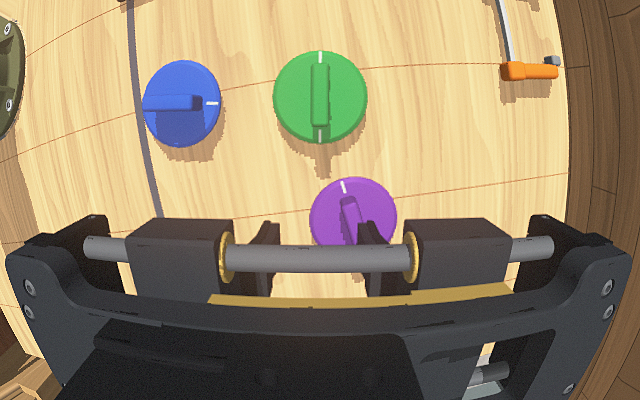

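The green lid is clear at about (320,97), its white lines at (320,57) and (320,136), and its bar runs straight along the tool's x. The purple one is at (353,215).

```bash
python3 - <<'E'
from h import *
d=load('wrist6.png')
h=cv2.cvtColor(d['img'],cv2.COLOR_RGB2HSV);m=cv2.inRange(h,(45,80,30),(85,255,255));m[:,:250]=0;m[:,390:]=0;m[160:]=0
c=max(cv2.findContours(m,0,1)[0],key=cv2.contourArea);hull=cv2.convexHull(c)[:,0]
pts=np.array([onz(d,u,v,.018,1) for u,v in hull]);(x,y),ax,an=cv2.fitEllipse((pts[:,:2]*1e4).astype(np.float32));print(x/1e4,y/1e4,np.array(ax)/1e4)
a,b=onz(d,319.7,57,.018,1),onz(d,320,136,.018,1);print(a,b,(a+b)/2,np.degrees(np.arctan2(*(a-b)[1::-1])))
for q in [(313,65),(328,65),(312,125),(327,125)]: print(onz(d,*q,.05,1))
m2=m.copy();y,x=np.nonzero(m2);print(x.min(),x.max(),y.min(),y.max())
s,p,R=pose();plan(p,yawx(R),[((.572,-.182,.031),82.3)])
E
```

```text
0.572679736328125 -0.18060732421875 [0.10135716 0.10148503]
[ 0.57847424 -0.13809931  0.018     ] [ 0.56731536 -0.22335458  0.018     ] [ 0.5728948  -0.18072695  0.018     ] 82.54306432003071
[ 0.57011225 -0.15132193  0.05      ]
[ 0.5843877  -0.15322256  0.05      ]
[ 0.56123505 -0.20960767  0.05      ]
[ 0.57561563 -0.2115376   0.05      ]
272 367 50 143
{'offset': [0.0888, 0.0002, 0.1681], 'rot': [0, 0, np.float64(0.07)]}
```

Emit:
carry_out --rows '[{"offset":[0.045,0.0005,0.02],"rot":[0,0,0],"gripper":0.5},{"offset":[0.045,0,0.03],"rot":[0,0,0],"gripper":0.5},{"offset":[0,0,0.05],"rot":[0,0,0],"gripper":0.5},{"offset":[0,0,0.04],"rot":[0,0,0],"gripper":0.5},{"offset":[0,0,0.027],"rot":[0,0,0],"gripper":0.5},{"offset":[0,0,0],"rot":[0,0,0],"gripper":0.5}]'

```text
time: 9.22
position: [0.5708, -0.1801, 0.0311]
tool_rot: [-2.359, -2.067, 0.003]
ft_force: [-0.2, 0.2, 0.5]
grip_width: 0.502
```

```bash
python3 - <<'E'
from h import *
s,p,R=pose();print(s['time'],p,yawx(R),s['grip_width'],s['ft_force']);plan(p,yawx(R),[((.5727,-.1808,.031),82.5)])
E
```

```text
9.225 [ 0.57078151 -0.18007242  0.03113704] 82.4348475808969 0.5021787574831812 [-0.18821528  0.19444619  0.45069995]
{'offset': [-0.0005, 0.002, 0.0001], 'rot': [0, 0, np.float64(-0.07)]}
```

Emit:
carry_out --rows '[{"offset":[0,0.001,0],"rot":[0,0,0],"gripper":0.3},{"offset":[0,0,0],"rot":[0,0,0],"gripper":0},{"offset":[0,0,0],"rot":[0,0,0],"gripper":0},{"offset":[0,0,0],"rot":[0,0,0],"gripper":0}]' --grip_force 45

```text
time: 9.72
position: [0.5741, -0.1831, 0.0345]
tool_rot: [2.366, 2.065, 0.0]
ft_force: [-0.6, -0.4, 3.9]
grip_width: 0.203
```

Emit:
carry_out --rows '[{"offset":[0,0,-0.02],"rot":[0,0,0],"gripper":0},{"offset":[0,0,-0.045],"rot":[0,0,0],"gripper":0},{"offset":[0,0,-0.06],"rot":[0,0,0],"gripper":0},{"offset":[0,0,-0.05],"rot":[0,0,0],"gripper":0},{"offset":[0,0,0],"rot":[0,0,0],"gripper":0}]'

```text
time: 10.35
position: [0.5767, -0.1831, 0.215]
tool_rot: [2.359, 2.06, 0.008]
ft_force: [0.3, 0.2, -1.9]
grip_width: 0.205
```

```bash
python3 - <<'E'
from h import *
s,p,R=pose();print(s['time'],p,yawx(R),s['grip_width'],s['ft_force'])
snap('wrist','wrist7.png')
y0=yawx(R);w=[]
# target: offset view, TCP shifted from collar by -110mm along grinder y? (tool x)
g=np.array([.5655,.190]);L=g-.13*np.array([-.3123,.95]);print(L)
r0,a0=np.hypot(*p[:2]),np.arctan2(p[1],p[0]);r1,a1=np.hypot(*L),np.arctan2(L[1],L[0])
for i in range(1,7):
    f=i/6;r=r0+(r1-r0)*f;a=a0+(a1-a0)*f;w.append(((r*np.cos(a),r*np.sin(a),.2),y0+(108.4-y0)*f))
plan(p,y0,w)
E
```

```text
10.35 [ 0.57671744 -0.18314971  0.21502109] 82.26089511192549 0.2047550926297164 [ 0.31548424  0.24051817 -1.87218827]
[0.606099 0.0665  ]
{'offset': [0.0415, 0.0065, 0.015], 'rot': [0, 0, np.float64(-4.36)]}
{'offset': [0.0416, 0.0069, 0.0], 'rot': [0, 0, np.float64(-4.35)]}
{'offset': [0.0416, 0.0071, 0.0], 'rot': [0, 0, np.float64(-4.36)]}
{'offset': [0.0415, 0.0073, 0.0], 'rot': [0, 0, np.float64(-4.36)]}
{'offset': [0.0416, 0.0077, 0.0], 'rot': [0, 0, np.float64(-4.35)]}
{'offset': [0.0416, 0.0079, 0.0], 'rot': [0, 0, np.float64(-4.36)]}
```

View pics/wrist7.png

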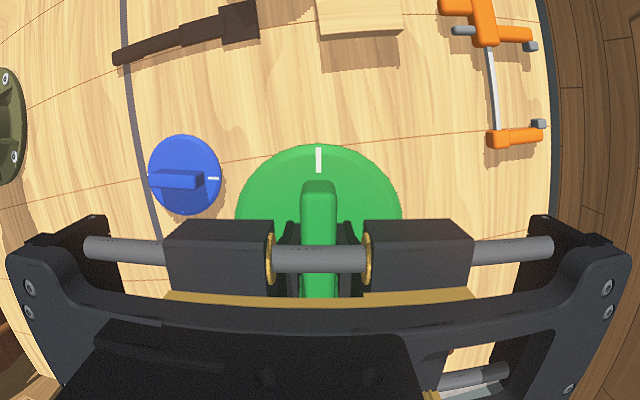

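The lid is gripped, with its front white line at (319,160), symmetric about the bar. I'll move to a viewing pose beside the collar.

Emit:
carry_out --rows '[{"offset":[0.0415,0.0065,0.012],"rot":[0,0,-4.36],"gripper":0},{"offset":[0.0415,0.007,0],"rot":[0,0,-4.36],"gripper":0},{"offset":[0.0415,0.007,0],"rot":[0,0,-4.36],"gripper":0},{"offset":[0.0415,0.0073,0],"rot":[0,0,-4.36],"gripper":0},{"offset":[0.0415,0.0077,0],"rot":[0,0,-4.36],"gripper":0},{"offset":[0.0415,0.008,0],"rot":[0,0,-4.36],"gripper":0},{"offset":[0,0,0],"rot":[0,0,0],"gripper":0},{"offset":[0,0,0],"rot":[0,0,0],"gripper":0},{"offset":[0,0,0],"rot":[0,0,0],"gripper":0}]'

```text
time: 11.52
position: [0.6031, 0.0643, 0.1958]
tool_rot: [-1.841, -2.545, 0.002]
ft_force: [0.2, -0.2, -1.1]
grip_width: 0.201
```

```bash
python3 - <<'E'
from h import *
snap('wrist','wrist8.png');s,p,R=pose();print(s['time'],p.tolist(),s['tool_rot'].tolist(),yawx(R),s['grip_width'],s['ft_force'])
a=cv2.imread('pics/wrist8.png')[30:230,220:480];cv2.imwrite('pics/z8.png',cv2.resize(a,None,fx=3,fy=3)[:600,:800])
E
```

```text
11.575 [0.6031774488849355, 0.06449872896777169, 0.19601984246607349] [-1.8409292943860982, -2.54534493140829, 0.0017573341574245852] 108.24708988524704 0.20397539010573845 [-0.07390458  0.10625671 -1.11388725]
```

View pics/z8.png

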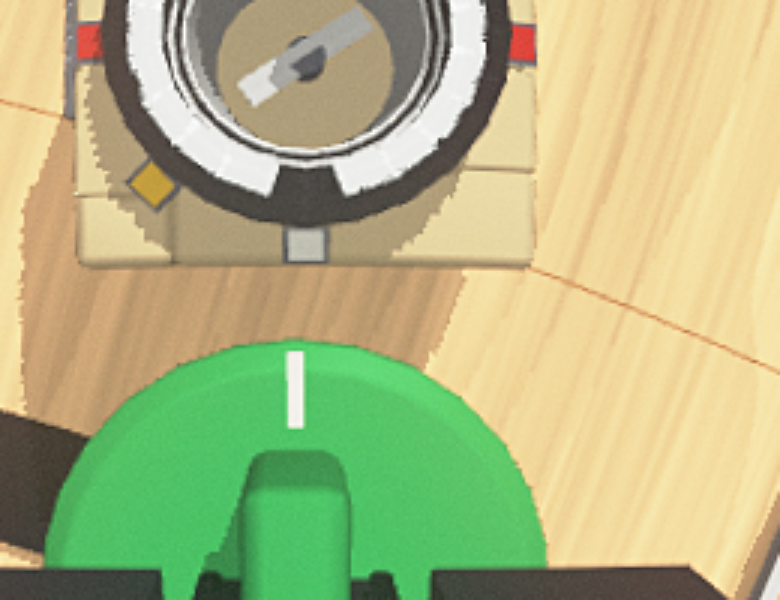

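The picture shows the collar's near entry gap and white mark at zoom (306,245), the red marks at (90,42) and (523,43), and the lid's line at (295,390). I'll compute both in the tool frame.

```bash
python3 - <<'E'
from h import *
from scipy.optimize import least_squares
d=load('wrist8.png');p=np.array([0.60318,0.06450,0.19602]);R=Rn.from_rotvec([-1.84093,-2.54534,.00176]).as_matrix()
Z=lambda u,v:(220+(u-1)/3,30+(v-1)/3)
T=lambda X:R.T@(X-p)
r1,r2,w,y=[onz(d,*Z(*q),.092,1) for q in((91,42),(523,43),(306,245),(153,185))]
c=(r1+r2)/2;print('reds',c,np.degrees(np.arctan2(*(r2-r1)[1::-1])),np.hypot(*(r2-r1)[:2]));v=c-w;print('white->c az',np.degrees(np.arctan2(*v[1::-1]))+180,np.hypot(*v[:2]))
print('c tool',T(c)); e=w+.0597*(v/np.linalg.norm(v));
# ring outer edge circle at .106 from white/black mask? use lip inner/outer of pale via dark mask
h=cv2.cvtColor(d['img'],cv2.COLOR_RGB2HSV)
m=cv2.inRange(h,(45,80,30),(85,255,255));c_=max(cv2.findContours(m,0,1)[0],key=cv2.contourArea)[:,0]
c_=np.array([q for q in cv2.convexHull(c_)[:,0] if q[1]<205 ])
def res(x,full=True):
    pts=np.array([T(onz(d,u,v,p[2]+x[2],1)) for u,v in c_]);return np.hypot(pts[:,0]-x[0],pts[:,1]-x[1])-.052
for hz in(-.012,-.0145,-.018,-.021):
    s=least_squares(lambda x:res([x[0],x[1],hz]),[0,0]);print(hz,s.x,np.std(s.fun)*1e3,np.mean(s.fun))
s=least_squares(res,[0,0,-.015]);print('free',s.x,np.std(s.fun))
for hz in(-.0145,-.018):
  a,b=[T(onz(d,*Z(*q),p[2]+hz,1)) for q in((295.5,351),(295.5,428))];print('line',a,b)
for hz in(.016,.019):
  print('bar',[T(onz(d,*Z(*q),p[2]+hz,1)).round(4) for q in((244,500),(351,500))])
snap('top','top8.png');snap('scene','scene8.png')
E
```

```text
reds [0.5650942  0.19148161 0.092     ] 18.370892521267564 0.12019385554446886
white->c az 287.8809084461597 0.05941816804950274
c tool [0.13256546 0.00370103 0.10396018]
-0.012 [0.00240093 0.00014998] 0.752184788127084 -0.00018375797919694228
-0.0145 [0.00233767 0.0001714 ] 0.5790053149183106 -0.0001448799191682717
-0.018 [0.00225257 0.00020168] 0.3350835271072749 -8.268968778260744e-05
-0.021 [0.00218231 0.0002279 ] 0.15854010867373297 -2.1814490635216216e-05
free [ 0.00215982  0.0002365  -0.0219793 ] 0.00013904915718452676
line [0.05279897 0.00047888 0.01447723] [0.03861608 0.00048956 0.0144832 ]
line [0.05244415 0.00047863 0.01797738] [0.03796501 0.00048953 0.01798348]
bar [array([ 0.0331, -0.0074, -0.016 ]), array([ 0.0331,  0.009 , -0.016 ])]
bar [array([ 0.0339, -0.0072, -0.019 ]), array([ 0.0339,  0.0088, -0.019 ])]
```

View pics/wrist8.png

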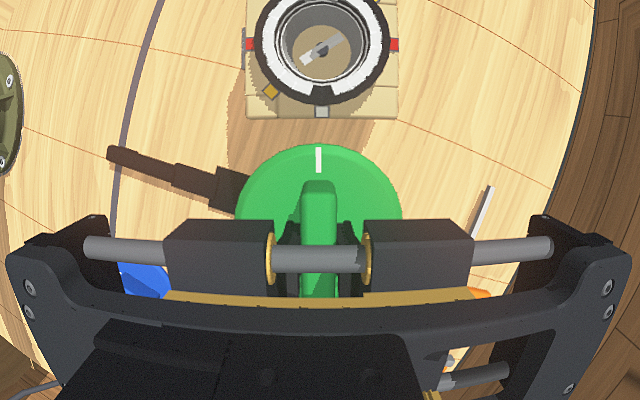

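Emit:
carry_out --rows '[{"offset":[0.033,0.0033,0],"rot":[0,0,0],"gripper":0},{"offset":[0.033,0,0],"rot":[0,0,0],"gripper":0},{"offset":[0.033,0,0],"rot":[0,0,0],"gripper":0},{"offset":[0.0314,0,0.01],"rot":[0,0,0],"gripper":0},{"offset":[0,0,0.02],"rot":[0,0,0],"gripper":0},{"offset":[0,0,0],"rot":[0,0,0],"gripper":0},{"offset":[0,0,0],"rot":[0,0,0],"gripper":0},{"offset":[0,0,0],"rot":[0,0,0],"gripper":0}]'

```text
time: 12.68
position: [0.566, 0.1902, 0.1671]
tool_rot: [1.84, 2.546, 0.001]
ft_force: [-0.1, -0.9, -1.6]
grip_width: 0.207
```

```bash
python3 - <<'E'
from h import *
for n in('wrist','top','scene'): snap(n,n+'9.png')
s,p,R=pose();print(s['time'],p,yawx(R),s['grip_width'],s['ft_force'],s['joint_positions'].round(2))
p0=np.array([0.60318,0.06450,0.19602]);R0=Rn.from_rotvec([-1.84093,-2.54534,.00176]).as_matrix()
print(R0.T@(p-p0))
a=cv2.imread('pics/scene9.png')[80:230,270:420];b=cv2.imread('pics/top9.png')[160:280,200:320]
cv2.imwrite('pics/z9.png',np.hstack([cv2.resize(a,(400,400)),cv2.resize(b,(400,400))]))
E
```

```text
12.825 [0.56555196 0.19081708 0.16693375] 108.35975311169467 0.2087958464143332 [-0.45260904  1.38782577 -1.99179977] [ 0.3   0.35 -0.81  1.65  0.27  1.26 -0.25]
[0.13175942 0.00384693 0.02902656]
```

View pics/z9.png

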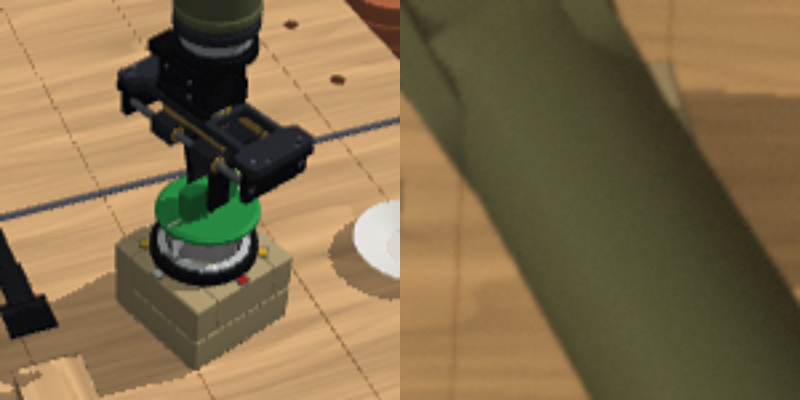

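View pics/wrist9.png

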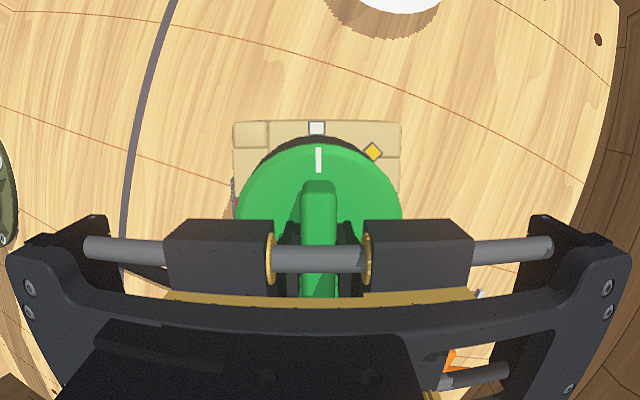

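The lid is above the collar. The far white mark is at (317,127), the lid line at (319,160) and the yellow mark at (373,152). Checking the alignment numerically.

```bash
python3 - <<'E'
from h import *
d=load('wrist9.png');s,p,R=pose()
h=cv2.cvtColor(d['img'],cv2.COLOR_RGB2HSV)
def cen(m,roi):
    y,x=np.nonzero(m[roi[1]:roi[3],roi[0]:roi[2]]);return x.mean()+roi[0],y.mean()+roi[1],len(x)
m=cv2.inRange(h,(0,0,180),(180,60,255))
W=cen(m,(300,115,335,134));L=cen(m,(305,140,335,180));Y=cen(cv2.inRange(h,(18,150,120),(32,255,255)),(355,135,390,170));print(W,L,Y)
T=lambda X:R.T@(X-p)
print('white',T(onz(d,*W[:2],.092,1)),'yellow',T(onz(d,*Y[:2],.092,1)),'line',T(onz(d,*L[:2],p[2]-.015,1)))
# grinder edges corners
for q in((234,122),(401,122)): print(T(onz(d,*q,.092,1)))
E
```

```text
(np.float64(316.421686746988), np.float64(127.5), 166) (np.float64(318.0), np.float64(159.5), 130) (np.float64(372.7132352941176), np.float64(151.77205882352942), 136)
white [ 0.06022702 -0.00038326  0.07492247] yellow [0.04252367 0.04167593 0.07495304] line [0.04501443 0.00077605 0.01499225]
[ 0.06563422 -0.0621001   0.07488139]
[0.06555213 0.06288072 0.07496259]
```

Emit:
carry_out --rows '[{"offset":[-0.0015,-0.0006,0.01],"rot":[0,0,0],"gripper":0},{"offset":[0,0,0.012],"rot":[0,0,0],"gripper":0},{"offset":[0,0,0.003],"rot":[0,0,0],"gripper":0},{"offset":[0,0,0.003],"rot":[0,0,0],"gripper":0},{"offset":[0,0,0.003],"rot":[0,0,0],"gripper":0}]'

```text
time: 13.45
position: [0.5652, 0.1897, 0.1355]
tool_rot: [1.837, 2.548, 0.0]
ft_force: [-0.7, -0.4, -0.9]
grip_width: 0.204
```

Emit:
carry_out --rows '[{"offset":[0,0,0.002],"rot":[0,0,0],"gripper":0},{"offset":[0,0,0.002],"rot":[0,0,0],"gripper":0}]'

```text
time: 13.7
position: [0.5651, 0.1896, 0.1315]
tool_rot: [1.837, 2.548, 0.0]
ft_force: [-0.7, 0.4, -1.2]
grip_width: 0.202
```

Emit:
carry_out --rows '[{"offset":[0,0,0.001],"rot":[0,0,0],"gripper":0},{"offset":[0,0,0.001],"rot":[0,0,0],"gripper":0}]'

```text
time: 13.95
position: [0.5651, 0.1896, 0.1295]
tool_rot: [1.838, 2.548, -0.0]
ft_force: [-0.3, 0.1, 1.3]
grip_width: 0.206
```

Emit:
carry_out --rows '[{"offset":[0,0,0.001],"rot":[0,0,0],"gripper":0},{"offset":[0,0,0.001],"rot":[0,0,0],"gripper":0}]'

```text
time: 14.2
position: [0.5651, 0.1896, 0.1295]
tool_rot: [1.837, 2.547, -0.001]
ft_force: [-6.3, -2.6, 15.4]
grip_width: 0.202
```

Emit:
carry_out --rows '[{"offset":[0,0,0.001],"rot":[0,0,0],"gripper":0},{"offset":[0,0,0],"rot":[0,0,0],"gripper":0}]'

```text
time: 14.45
position: [0.5651, 0.1896, 0.1295]
tool_rot: [1.837, 2.547, -0.001]
ft_force: [-6.6, -2.5, 17.0]
grip_width: 0.205
```

The lid stopped at TCP z 0.1295, which matches the underside being at 95 mm (seated). I'll ease the downward push and look.

Emit:
carry_out --rows '[{"offset":[0,0,-0.002],"rot":[0,0,0],"gripper":0},{"offset":[0,0,0],"rot":[0,0,0],"gripper":0}]'

```text
time: 14.7
position: [0.5654, 0.1897, 0.1295]
tool_rot: [1.837, 2.547, 0.001]
ft_force: [-1.9, -1.3, 6.7]
grip_width: 0.205
```

```bash
python3 - <<'E'
from h import *
for n in('wrist','scene'): snap(n,n+'10.png')
s,p,R=pose();print(s['time'],p,yawx(R),R[:,2].round(4),s['grip_width'],s['ft_force'],s['torque'],s['joint_positions'].round(2))
a=cv2.imread('pics/scene10.png')[80:230,270:420];b=cv2.imread('pics/wrist10.png')[100:230,220:420]
cv2.imwrite('pics/z10.png',np.hstack([cv2.resize(a,(400,400)),cv2.resize(b,(400,400))]))
E
```

```text
14.8 [0.56541647 0.18969023 0.12951715] 108.40614434787128 [ 1.e-03 -2.e-04 -1.e+00] 0.19949101474373873 [-2.45388039 -1.07204135  7.40039987] [-0.2509911   0.40920123 -0.00776709] [ 0.29  0.38 -0.8   1.69  0.29  1.19 -0.27]
```

View pics/z10.png

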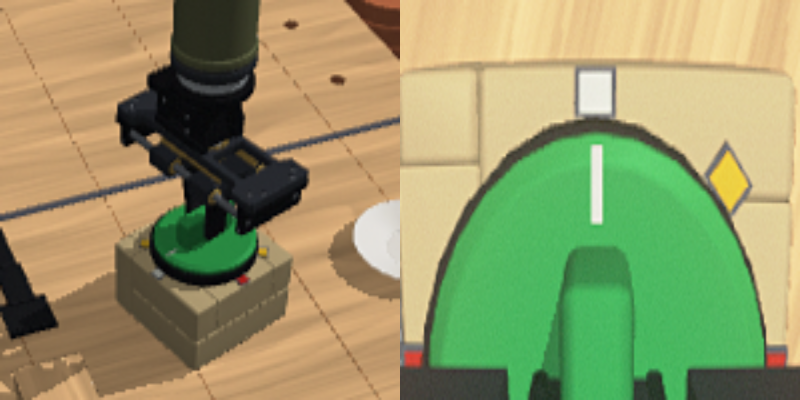

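The lid is flush on the collar, with its line aligned to the white mark in the wrist crop. Now I'll twist it clockwise.

Emit:
carry_out --rows '[{"offset":[0,-0.0002,-0.0005],"rot":[0,0,5],"gripper":0},{"offset":[0,-0.0002,0],"rot":[0,0,5],"gripper":0},{"offset":[0,-0.0002,0],"rot":[0,0,5],"gripper":0},{"offset":[0,0,0],"rot":[0,0,0],"gripper":0}]'

```text
time: 15.3
position: [0.5648, 0.1897, 0.1295]
tool_rot: [2.153, 2.287, 0.001]
ft_force: [-0.6, -0.2, 4.6]
grip_width: 0.204
```

```bash
python3 - <<'E'
from h import *
snap('wrist','wrist11.png')
s,p,R=pose();print(s['time'],p,yawx(R),s['grip_width'],s['ft_force'],s['torque'],s['joint_positions'].round(2))
b=cv2.imread('pics/wrist11.png')[100:230,220:420]
cv2.imwrite('pics/z11.png',cv2.resize(b,(400,400)))
E
```

```text
15.35 [0.56482769 0.18975585 0.12953565] 93.49230386168891 0.20336026856912484 [-1.1574246   0.27599622  5.28745108] [-0.09747945  0.14645951 -0.06941014] [ 0.25  0.37 -0.75  1.69  0.27  1.18 -0.51]
```

View pics/z11.png

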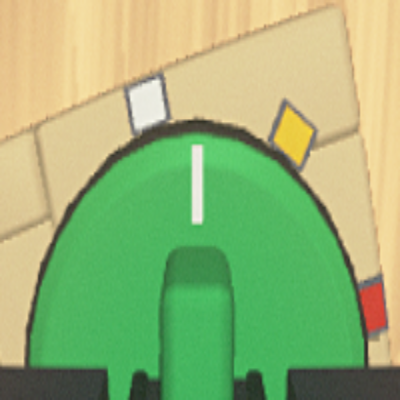

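The lid turns freely with the tool. Its line is now about 15° past white towards yellow, so I'll continue.

Emit:
carry_out --rows '[{"offset":[0,-0.0002,0],"rot":[0,0,5],"gripper":0},{"offset":[0,-0.0002,0],"rot":[0,0,5],"gripper":0},{"offset":[0,-0.0002,0],"rot":[0,0,5],"gripper":0},{"offset":[0,-0.0002,0],"rot":[0,0,5],"gripper":0},{"offset":[0,-0.0002,0],"rot":[0,0,5],"gripper":0},{"offset":[0,-0.0002,0],"rot":[0,0,5],"gripper":0},{"offset":[0,0,0],"rot":[0,0,0],"gripper":0},{"offset":[0,0,0],"rot":[0,0,0],"gripper":0}]'

```text
time: 16.35
position: [0.5646, 0.1897, 0.1295]
tool_rot: [2.671, 1.653, 0.004]
ft_force: [3.9, -0.2, 3.4]
grip_width: 0.206
```

```bash
cat > chk.py <<'E'
from h import *
import sys
k=sys.argv[1]
d=snap('wrist',f'wrist{k}.png')
s,p,R=pose();print(s['time'],p,yawx(R),s['grip_width'],s['ft_force'],s['torque'],s['joint_positions'].round(2))
h=cv2.cvtColor(d['img'],cv2.COLOR_RGB2HSV);T=lambda X:R.T@(X-p)
def cen(m,roi):
    m=m[roi[1]:roi[3],roi[0]:roi[2]];y,x=np.nonzero(m);return x.mean()+roi[0],y.mean()+roi[1],len(x)
wy=cv2.inRange(h,(18,150,120),(32,255,255));y=cen(wy,(280,100,360,200))
Y=T(onz(d,y[0],y[1],.092,1));
mw=cv2.inRange(h,(0,0,180),(180,70,255));L=[]
for r in((310,145,330,160),(310,160,330,175)):
    q=cen(mw,r);L.append(T(onz(d,q[0],q[1],.113,1)))
c=R.T@(np.array([.5650,.1905,.092])-p)
print('yellow',y,Y,'line',L,'collar tool',c)
print('yellow az in tool',np.degrees(np.arctan2(Y[1]-c[1],Y[0]-c[0])),'line dir',np.degrees(np.arctan2(L[0][1]-L[1][1],L[0][0]-L[1][0])))
b=d['img'][100:230,220:420,::-1];a=snap('scene',f'scene{k}.png')['img'][80:230,270:420,::-1]
cv2.imwrite(f'pics/z{k}.png',np.hstack([cv2.resize(a,(400,400)),cv2.resize(b,(400,400))]))
E
python3 chk.py 12
```

```text
16.4 [0.56457991 0.18963078 0.12954989] 63.477080168932936 0.2039804110323013 [4.18296192 0.09772201 3.74632174] [-0.03923553 -0.95632931  0.14279429] [ 0.19  0.35 -0.67  1.7   0.23  1.17 -1.  ]
yellow (np.float64(318.536231884058), np.float64(129.97101449275362), 207) [ 0.0608644  -0.00058195  0.03765331] line [array([ 0.04908183, -0.00092296,  0.01663228]), array([ 0.04183865, -0.00088958,  0.01661991])] collar tool [ 9.00853976e-04 -9.18179834e-05  3.75513842e-02]
yellow az in tool -0.46831218833764715 line dir -0.26410964843315493
```

View pics/z12.png

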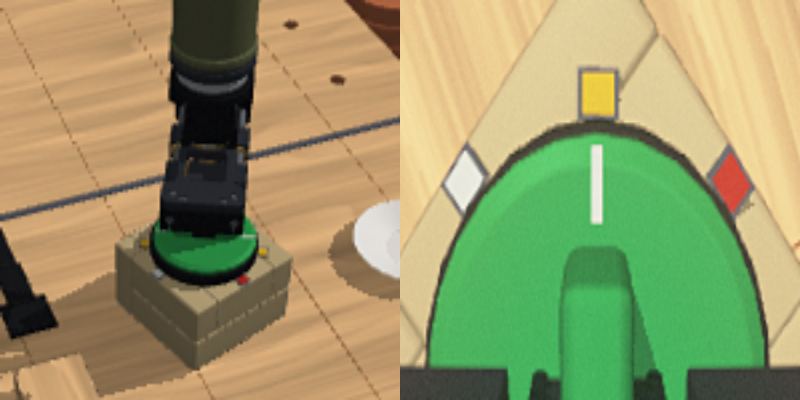

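The lid line points at the yellow mark to within about 0.5°, and the spring torque reads about 0.14 N m, as expected. I'll hold a moment, then check again along with the hatch.

Emit:
carry_out --rows '[{"offset":[0,0,0],"rot":[0,0,0],"gripper":0},{"offset":[0,0,0],"rot":[0,0,0],"gripper":0},{"offset":[0,0,0],"rot":[0,0,0],"gripper":0},{"offset":[0,0,0],"rot":[0,0,0],"gripper":0},{"offset":[0,0,0],"rot":[0,0,0],"gripper":0},{"offset":[0,0,0],"rot":[0,0,0],"gripper":0},{"offset":[0,0,0],"rot":[0,0,0],"gripper":0},{"offset":[0,0,0],"rot":[0,0,0],"gripper":0}]'

```text
time: 17.45
position: [0.5646, 0.1897, 0.1296]
tool_rot: [2.671, 1.651, 0.004]
ft_force: [5.7, 0.0, 3.7]
grip_width: 0.199
```

```bash
python3 chk.py 13; python3 - <<'E'
from h import *
d=snap('top','top13.png');a=d['img'][150:290,190:330,::-1]
b=cv2.imread('pics/wrist13.png')
cv2.imwrite('pics/y13.png',np.hstack([cv2.resize(a,(300,300)),cv2.resize(b,(480,300))]))
E
```

```text
17.5 [0.56457372 0.18967344 0.12957387] 63.44315808341109 0.20170207296564963 [5.90340613 0.40993    3.60392378] [-0.0204515  -1.23085415  0.16211912] [ 0.19  0.35 -0.67  1.7   0.23  1.17 -1.  ]
yellow (np.float64(318.536231884058), np.float64(129.97101449275362), 207) [ 0.06080926 -0.00053859  0.03767845] line [array([ 0.04904373, -0.00090875,  0.01665711]), array([ 0.04174029, -0.00087995,  0.01664448])] collar tool [ 8.64672729e-04 -7.17426254e-05  3.75753653e-02]
yellow az in tool -0.4462091340001024 line dir -0.22588735309714125
```

View pics/y13.png

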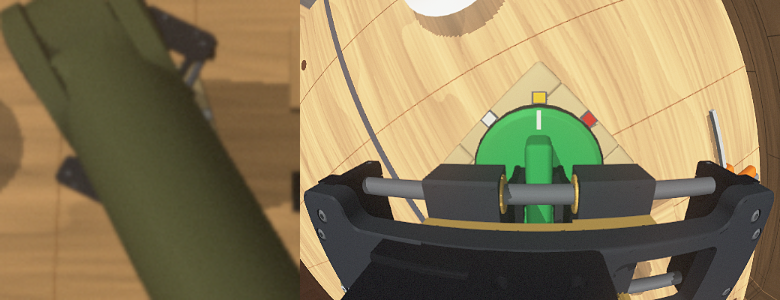

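View pics/scene13.png

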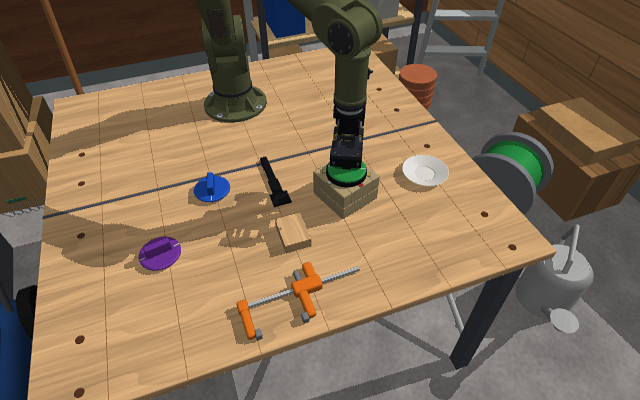

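The lid is steady on the mark and the bystanders are in place. A side force of about 6 N has built up slowly, so I'll relieve it with a 1 mm shift and then hand in.

Emit:
carry_out --rows '[{"offset":[0.0005,0.001,0],"rot":[0,0,0],"gripper":0},{"offset":[0,0,0],"rot":[0,0,0],"gripper":0},{"offset":[0,0,0],"rot":[0,0,0],"gripper":0},{"offset":[0,0,0],"rot":[0,0,0],"gripper":0}]'

```text
time: 18.1
position: [0.5646, 0.1897, 0.1295]
tool_rot: [2.672, 1.652, 0.001]
ft_force: [3.3, -0.5, 5.5]
grip_width: 0.199
```

```bash
python3 chk.py 14
```

```text
18.15 [0.56463837 0.18964868 0.12950346] 63.44356960705642 0.19975820699147032 [ 2.49914517 -0.5668065   6.08338596] [-0.09553319 -0.67167712  0.14800842] [ 0.19  0.35 -0.67  1.7   0.23  1.18 -1.  ]
yellow (np.float64(318.536231884058), np.float64(129.97101449275362), 207) [ 0.06083838 -0.00057575  0.03751289] line [array([ 0.04907415, -0.00092019,  0.01651082]), array([ 0.04185106, -0.00096345,  0.01650965])] collar tool [ 9.17184882e-04 -7.69547907e-05  3.75035728e-02]
yellow az in tool -0.4769342760179617 line dir 0.3431025932653841
```

View pics/z14.png

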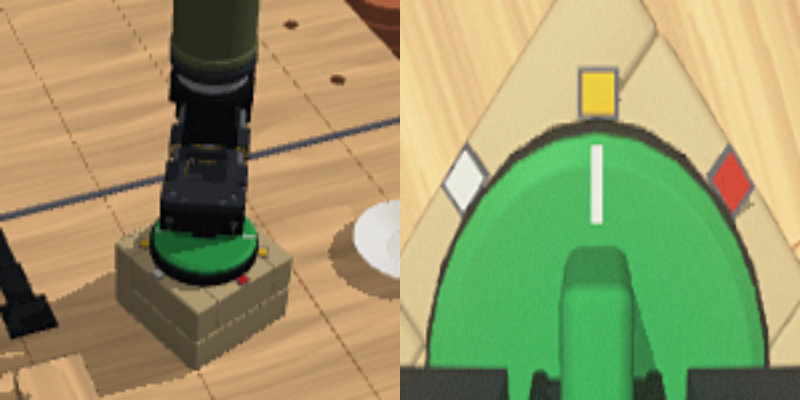

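The lid line at (597,185) still points at the yellow mark at (599,93), and forces are low. Handing in.

```bash
python3 -c "
from bench import workorder
print(workorder.close_job())"
```

```text
the job is handed in; nothing more can be done
None
```

The grinder is set to pulse and the job is handed in at about 18 s. I pushed the hatch shut, seated the green lid in the collar, and twisted it clockwise 45° to the yellow mark. The gripper is still holding it there.

- **Hatch:** I pushed until it hit a hard stop at about 11 N. A view after backing off showed it flush with the face. In the final pose the arm and lid hide it, so I did not see it directly again. The last scene picture shows nothing sticking out.
- **Lid seating:** It stopped at tool height 0.1295 m, which matches the lid being fully down, and it looked flush on the collar.
- **Run mark:** The lid's line points at yellow to within about 1°. The spring torque is about 0.15 N m, as expected there, and it held steady for over a second. I stopped well short of the red lock.
- **Forces:** A side force crept up to about 6 N while holding, so I shifted the tool 1 mm, which brought it down to about 3 N. About 6 N of downward push remains.
- **Bystanders:** The clamp, saucer, scraper, offcut and the blue and purple look-alikes appear unmoved in the scene picture taken just before the final shift.

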